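# Key the drive hub onto the thread winder

## Task

Fit the loose drive hub back on the thread winder: pick it up, slide it flange first down the winder's leaning spindle, and turn it until its inner tab drops into the keyway and the flange sits fully home on the shoulder, then let go. Leave the jar, the cone of thread, the bowl and the knobbed printing block standing where they are.

Things in the scene. Friction and masses are not known exactly. Their poses are not given: they have to be found in the camera images.
- hub_centre (a point): Loose bare-aluminium drive hub, 0.3 kg, standing flange down on the table: round flange 90 mm across, 10 mm thick, below a plain round collar 54 mm across that reaches from 10 to 60 mm above the underside (grip the collar, any yaw). A bore 42 mm across runs right through. Point on the axis, 30 mm above the underside. Own z: along the axis, out of the collar; own -x: towards ear and tab.
- hub_tab (a point): The tab inside the hub's bore: 8 mm wide, standing inwards from the bore wall to 15 mm from the axis, from 24 to 40 mm above the hub's underside, bottom edges bevelled. Point: lower inner edge of the tab. The bore below it is plain, its mouth at the underside flared from 42 to 51 mm.
- hub_ear (a point): Tip of the pointed ear on the rim of the hub's flange, 60 mm from the hub's axis, 6 mm above the underside, exactly in line with the inner tab: it shows from outside where the tab is.
- spindle_seat (a point): Thread winder fixed to the table: grey base 150 x 120 mm, dark ribbed motor can, steel spindle leaning 30 degrees from vertical towards its front (roughly the robot). Point on the spindle's axis in the face of the 60 mm shoulder disc where the flange must sit, 125 mm above the table; seated, hub_centre lies 30 mm up the axis. Own z: spindle axis, upwards; own -x: downhill front.
- keyed_end (a point): Upper end of the spindle's keyed part (40 mm across, from the shoulder up to here, 44 mm), on the axis; same axes. One keyway 12 mm wide, 8 mm deep runs along it. The bore slides 24 mm over this part, then the tab rests on this end (hub_centre 50 mm above the shoulder) until turned over the keyway, when it can be pushed 20 mm further down to the shoulder. Tab play: 0.12 rad either way.
- spindle_tip (a point): Tapered tip of the spindle, on the axis, 74 mm above the shoulder; same axes. The pilot between keyed part and tip is 20 mm across and lets the hub pass at any angle. A brake holds the spindle (3 N m) at the angle where it stopped: the keyway lies anywhere within 1.4 rad either side of own -x, about the axis; its angle is not given and must be felt for.
- jar_centre (a point): White jar, 60 mm across, 74 mm high, loose bystander. This point is half-way up its axis.
- cone_centre (a point): Cone of cream thread, 65 mm across, 114 mm high, loose bystander. This point is half-way up its axis.
- bowl_centre (a point): Steel bowl, 99 mm across, 38 mm high, loose bystander. This point is half-way up its axis.
- block_centre (a point): Wooden printing block with a round knob on top, 68 x 48 mm, 64 mm high, loose bystander. This point is half-way up.

How it is judged (in metres and radians):
On the way, in this order (a step that is already met when the one before it is completed fails the run):
1. the hub is carried up off the table (height (world z) of hub_centre above 0.1 m), for 0.1 s.
2. the hub's bore is on the keyed part of the spindle, flange first (z of hub_centre in the frame of spindle_seat below 0.056 m and x of hub_centre in the frame of spindle_seat between -0.006 and 0.006 m and y of hub_centre in the frame of spindle_seat between -0.006 and 0.006 m and angle between the z axis of hub_centre and the z axis of spindle_seat, either way round below 0.2 rad and angle between hub_centre's own z axis and vertical below 1 rad), for 0.1 s.
At the end, for the whole second after the job is handed in: The hub is on the spindle, flange down, its tab in the keyway: hub_centre within 3 mm of its seated height (30 mm above the shoulder along the spindle's axis) and within 5 mm of the axis, the hub's axis within 0.1 rad of the spindle's (z of hub_centre in the frame of spindle_seat between 0.026 and 0.033 m and x of hub_centre in the frame of spindle_seat between -0.005 and 0.005 m and y of hub_centre in the frame of spindle_seat between -0.005 and 0.005 m and angle between the z axis of hub_centre and the z axis of spindle_seat, either way round below 0.1 rad and angle between hub_centre's own z axis and vertical below 1 rad); the robot touches nothing.
It fails at once if the white jar is moved by more than 30 mm or knocked over (distance of jar_centre from where it was at the start of the episode above 0.03 m).
It fails at once if the cone of thread is moved by more than 30 mm or knocked over (distance of cone_centre from where it was at the start of the episode above 0.03 m).
It fails at once if the bowl is moved by more than 30 mm or tipped over (distance of bowl_centre from where it was at the start of the episode above 0.03 m).
It fails at once if the knobbed printing block is moved by more than 30 mm or knocked over (distance of block_centre from where it was at the start of the episode above 0.03 m).
It also fails if it takes over 48 s, if anything falls off the work surface, if the arm or the gripper's body presses on something with over 40 N, if the wrist force passes 120 N, or if a joint passes its speed limit or range.

## Robot

A 6-joint arm with a two-finger parallel gripper is mounted at the origin on a cart in front of the work surface, level with it; the furniture and walls round the work are solid. World frame = base frame: x ahead of the robot, y to its left, z up, the work surface at z = 0. Lengths are in mm, angles in rad, forces in N, time in s.
With the tool pointing down it reaches from about 350 to 875 mm from the base axis. Payload 4.2 kg.
Tool frame: the origin (TCP) lies midway between the tips of the shut fingers; the grasp point (between the pads) lies 19 mm behind it (tcp_to_grasp is the distance from the TCP to the grasp point, in mm); z points along the fingers, y is the line along which they close (so a half turn about z gives the same grasp; the last joint's range is limited). The gripper opens to 85 mm and grips with 20 to 120 N. Pads are 22 mm wide; open, the fingers measure 114 mm over their backs; the gripper's body (76 mm by 85 mm) begins 54 mm behind the grasp point. The pads swing forward as they close: fully open they stand 13 mm farther back than shut.
Start: joints at [1.522, 0.385, 0.008, 0, -1.194, -0.259], TCP at [189.319, 595.615, 231.312] pointing down, gripper open.
Joint ranges: [-3.14, 3.14], [-1.21, 2.06], [-1.07, 1.41], [-3.16, 2.05], [-2.99, -0.16], [-3.1, 3.1]. Speed limits (rad/s): [2.79, 2.79, 3.14, 3.14, 3.14, 3.14].

## Interface

Orientations are given as a unit quaternion [x, y, z, w].
In Python, from bench import read_state, get_image, job_done, tcp_to_grasp gives the robot as it stands.
- The arm moves only by the tool jog_arm, never from a script. Its argument "plan" is a list of rows, each a list of 3 entries, a list of its own where there are three numbers: the finger opening in mm, from 0 to 85.4, then the shift along the tool's x, y, z as a fraction of full scale, then the turn, a rotation vector about the tool's x, y, z as a fraction of full scale. A call has 1 to 10 rows; each row is the pose to reach, as a shift and turn from the pose commanded when the call began, along the tool's axes at that moment; what a row does not reach only later rows make up. Full scale, the value 1, is 0.1 m for a shift and 60 degrees for a turn. A row lasts 1/8 s, in which the tool goes at most 62.5 mm and 10.7 degrees, less where a joint would pass 70% of its speed; a pose out of reach is approached as far as the arm can. A call with a number of a shift or a turn outside -1 to 1 is refused whole. A call with a gripper value outside its range is refused whole. The fingers move at their own pace and stop on an object; the grip force is fixed at half the most. Time passes only in rows, so rows that repeat a pose let the fingers close. It gives the time, the measured TCP pose, the force, the opening and the grip force at its end, in the units of the state.
- read_state(): the state, without advancing time (a new reading comes with each control period).
- get_image(name): name is "scene" or "top" or "wrist"; returns a dict with "img" (400x640x3 uint8, red, green, blue), "range_z" (400x640 float32, mm along the optical axis (not along the pixel's ray), 0 where there is no reading), "intrinsics" (3x3 intrinsics, pixels), "extrinsics" (4x4, takes a point from camera to world coordinates); the wrist camera has in their place "tool_from_camera" (4x4, takes a point from camera to tool coordinates, whose origin is the TCP and whose axes are the flange's). Camera axes: x right, y down, z forward; pixel columns grow to the right and rows downward; lengths in mm; the calibration is good to about 2 mm. The wrist camera is an equidistant fisheye: a pixel r from the principal point sees the ray r / f radians off the axis. A picture is of the moment at which its call begins: read the wrist's pose just before it.
- job_done(): hands the job in; it is judged then, once.
The state is a dict: "clock": time; "joints": joint angles; "joint_vel": joint speeds; "joint_efforts": joint torques, N m; "position": TCP position; "ee_rot": TCP orientation; "contact_force": force on the tool from outside, world axes, zero at the start; "wrist_torque": the same for the moment, N m; "gripper_width": finger opening in mm; "grasp_force": force on a finger pad.
Only numpy, scipy, OpenCV 4.12 (cv2) and the standard library are available. Lean on these libraries where they do the work, as an engineer would, in place of code of your own. Each camera call takes 0.05 s, during which the arm holds its last target. There are 200 camera calls.

## Working session

There is one attempt and no reset: what is moved stays moved. The work goes in short steps, Python scripts to look and compute and a tool call to move; the robot and the scene stay as the last step left them, time stands still between calls to the robot, and variables do not carry over. Pictures are saved under pics/ and viewed, at most 10 in all, crops included, and the job is handed in when it is done.

Besides the shell and the picture viewer there is one more tool, called as name(argument=value, ...) on one line, values as JSON. jog_arm: Moves the arm, as the interface text tells. Its arguments: {"type":"object","properties":{"plan":{"type":"array"}},"required":["plan"]}

```bash
ls; mkdir -p pics; cat > h.py <<'E'
import numpy as np, cv2
from bench import *
from scipy.spatial.transform import Rotation as R
def cloud(d):
    z=d["range_z"]; K=np.array(d["intrinsics"]); T=np.array(d["extrinsics"])
    v,u=np.indices(z.shape)
    p=np.stack([(u-K[0,2])/K[0,0]*z,(v-K[1,2])/K[1,1]*z,z],-1)
    return p@T[:3,:3].T+T[:3,3]
E
python3 - <<'E'
from h import *
s=read_state(); print(s)
for n in ["scene","top"]:
    d=get_image(n); cv2.imwrite(f"pics/{n}0.png",d["img"][:,:,::-1]); np.savez(f"{n}0.npz",**d)
    print(n,np.round(d["intrinsics"],1).tolist(),np.round(d["extrinsics"],3).tolist())
E
```

```text
pics
{'clock': 0.0, 'joints': array([ 1.52160088e+00,  3.85582936e-01,  6.63660283e-03, -5.17974330e-04,
       -1.19397518e+00, -2.58583334e-01]), 'joint_vel': array([ 1.14627524e-03,  1.30952406e-03,  6.67064739e-05, -2.61391449e-04,
        2.76411826e-03, -3.47814180e-04]), 'joint_efforts': array([-5.13113100e-04, -3.92286336e+01,  1.88401937e+01,  4.18623403e+00,
       -4.68639715e-03, -6.65829951e-07]), 'position': array([189.14930115, 595.08905511, 230.20704584]), 'ee_rot': array([ 9.88167140e-01, -1.53377040e-01, -1.28352816e-04,  1.08193224e-03]), 'contact_force': array([ 0.75811261, -0.56263057, -0.12794861]), 'wrist_torque': array([-0.01441127, -0.0044497 ,  0.02050352]), 'grasp_force': 0.0, 'gripper_width': 85.17688321771529}
scene [[450.9, 0.0, 322.0], [0.0, 450.9, 193.9], [0.0, 0.0, 1.0]] [[-0.669, -0.539, 0.512, 24.108], [-0.743, 0.478, -0.468, 228.774], [0.007, -0.693, -0.72, 843.675], [0.0, 0.0, 0.0, 1.0]]
top [[434.9, 0.0, 320.8], [0.0, 434.9, 193.9], [0.0, 0.0, 1.0]] [[-0.022, -0.982, 0.188, 353.305], [-1.0, 0.02, -0.015, -233.144], [0.011, -0.188, -0.982, 956.96], [0.0, 0.0, 0.0, 1.0]]
```

View pics/scene0.png

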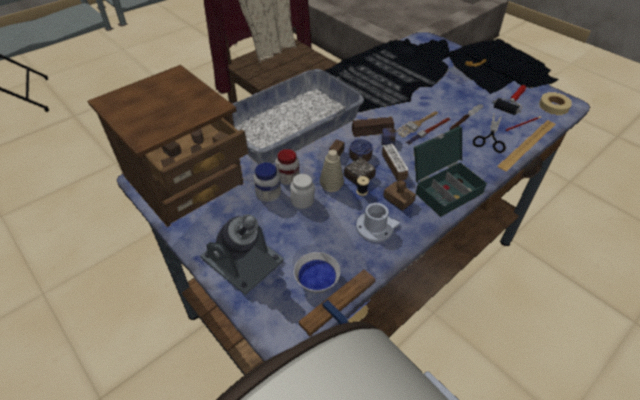

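View pics/top0.png

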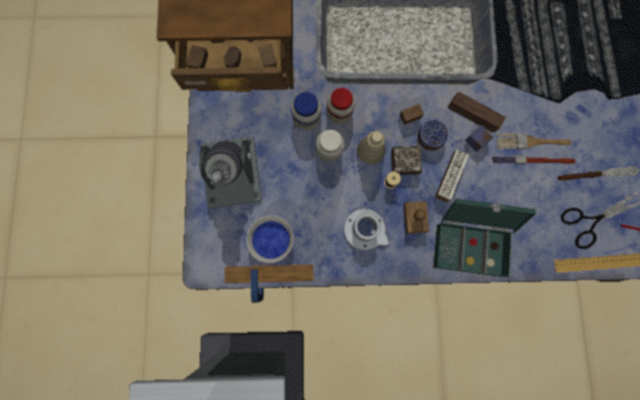

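The scene view shows the hub at (377,218), the winder at (240,245) and the bowl at (317,272). In the top view the hub is at (366,230) with its ear near (386,240), the winder at (228,172), the bowl at (270,240), the jar at (330,148), the cone at (373,146) and the block at (416,215).

```bash
python3 - <<'E'
from h import *
for n,box in [("top",dict(hub=(340,205,395,255),wind=(195,135,265,210),bowl=(244,214,298,264),jar=(315,128,346,185),cone=(356,128,388,165),block=(402,200,432,236))),("scene",dict(hub=(350,195,405,245),wind=(200,205,285,290)))]:
    d=dict(np.load(n+"0.npz")); P=cloud(d)
    for k,(a,b,c,e) in box.items():
        p=P[b:e,a:c].reshape(-1,3); z=d["range_z"][b:e,a:c].ravel(); p=p[z>0]
        q=p[p[:,2]>6]
        print(n,k,len(p),len(q),"table med",np.round(np.median(p[p[:,2]<6],0)) if (p[:,2]<6).any() else None,"min",np.round(q.min(0)),"max",np.round(q.max(0)))
        h=np.histogram(q[:,2],bins=range(0,260,10)); print(h[0].tolist())
    box_={k:v for k,v in box.items()}
    a,b,c,e=box["hub"]; I=cv2.resize(d["img"][b-8:e+8,a-8:c+8,::-1],None,fx=5,fy=5,interpolation=2)
    a,b,c,e=box["wind"]; J=cv2.resize(d["img"][b-8:e+8,a-8:c+8,::-1],None,fx=4,fy=4,interpolation=2)
    H=max(I.shape[0],J.shape[0]); out=np.zeros((H,I.shape[1]+J.shape[1],3),np.uint8); out[:I.shape[0],:I.shape[1]]=I; out[:J.shape[0],I.shape[1]:]=J
    print(out.shape); cv2.imwrite(f"pics/{n}_crop.png",out)
E
```

```text
top hub 2740 1150 table med [ 456. -352.    0.] min [ 411. -401.    6.] max [ 499. -296.   65.]
[333, 483, 28, 42, 42, 122, 100, 0, 0, 0, 0, 0, 0, 0, 0, 0, 0, 0, 0, 0, 0, 0, 0, 0, 0]
top wind 5227 3609 table med [582. -43.  -0.] min [ 509. -115.    6.] max [671.  21. 192.]
[276, 1347, 37, 35, 45, 60, 125, 132, 170, 205, 118, 187, 258, 179, 39, 99, 147, 66, 82, 2, 0, 0, 0, 0, 0]
top bowl 2694 1724 table med [ 436. -158.    0.] min [ 388. -184.   10.] max [485. -87.  42.]
[1, 1146, 249, 318, 10, 0, 0, 0, 0, 0, 0, 0, 0, 0, 0, 0, 0, 0, 0, 0, 0, 0, 0, 0, 0]
top jar 1759 705 table med [ 597. -272.   -0.] min [ 609. -301.    6.] max [ 667. -237.   79.]
[9, 25, 29, 27, 40, 171, 36, 368, 0, 0, 0, 0, 0, 0, 0, 0, 0, 0, 0, 0, 0, 0, 0, 0, 0]
top cone 1177 732 table med [ 664. -365.   -0.] min [ 600. -390.   11.] max [ 653. -329.  119.]
[0, 23, 75, 71, 63, 64, 56, 68, 54, 131, 34, 93, 0, 0, 0, 0, 0, 0, 0, 0, 0, 0, 0, 0, 0]
top block 1077 751 table med [ 470. -476.    1.] min [ 444. -476.    7.] max [ 511. -427.   67.]
[4, 28, 98, 509, 0, 32, 80, 0, 0, 0, 0, 0, 0, 0, 0, 0, 0, 0, 0, 0, 0, 0, 0, 0, 0]
(364, 699, 3)
scene hub 2738 1258 table med [ 468. -361.    1.] min [ 410. -449.    6.] max [ 507. -293.   65.]
[201, 410, 142, 164, 117, 158, 66, 0, 0, 0, 0, 0, 0, 0, 0, 0, 0, 0, 0, 0, 0, 0, 0, 0, 0]
scene wind 7200 3621 table med [636. -76.   0.] min [ 510. -113.    6.] max [782.  23. 192.]
[186, 1430, 99, 115, 102, 96, 141, 113, 147, 208, 104, 204, 184, 124, 46, 102, 94, 57, 62, 7, 0, 0, 0, 0, 0]
(404, 759, 3)
```

View crops.

View pics/top_crop.png

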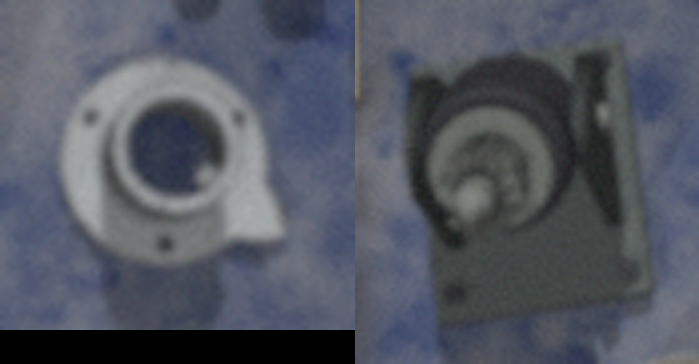

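View pics/scene_crop.png

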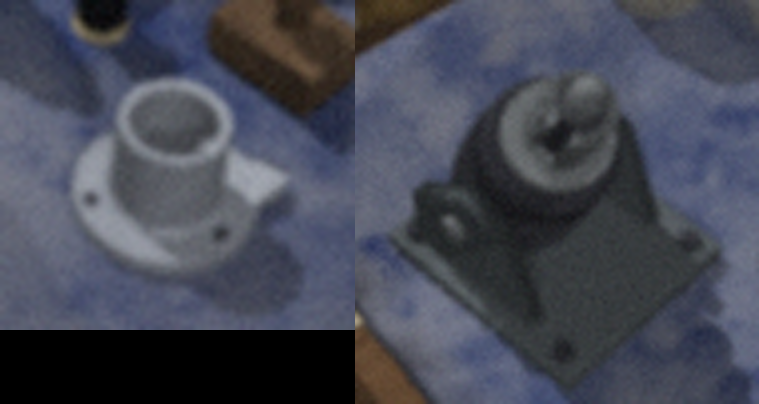

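The crops show the hub ear pointing to the lower right in the top view, with the tab's glint on the same side. On the winder they show the shoulder disc, the pilot and a dark notch that may be the keyway. Next I fit these.

```bash
python3 - <<'E'
from h import *
from scipy.optimize import least_squares
B=dict(top=((335,200,400,262),(190,130,270,215)),scene=((345,190,402,248),(195,200,290,292)))
def circ(p):
    f=lambda c:np.hypot(p[:,0]-c[0],p[:,1]-c[1])-c[2]
    r=least_squares(f,[*p[:,:2].mean(0),25],loss="soft_l1").x; return r
hub=[];win=[]
for n in B:
    d=dict(np.load(n+"0.npz")); P=cloud(d)
    (a,b,c,e),(a2,b2,c2,e2)=B[n]
    p=P[b:e,a:c].reshape(-1,3); p=p[np.hypot(p[:,0]-457,p[:,1]+350)<75]
    # rim ring z 57-63: mean radius of ring ~24
    t=p[(p[:,2]>56)]; print(n,"rim",circ(t),len(t),np.median(t[:,2]))
    w=p[(p[:,2]>20)&(p[:,2]<52)]; r=np.hypot(w[:,0]-457,w[:,1]+350); 
    f=p[(p[:,2]>5)&(p[:,2]<15)]; hub.append(f)
    # flange outer contour
    q=cv2.convexHull(f[:,:2].astype(np.float32))[:,0]; print(" flange hull minEnclosing",cv2.minEnclosingCircle(f[:,:2].astype(np.float32)))
    c0=circ(t)[:2]; rr=np.hypot(*(f[:,:2]-c0).T); far=f[rr>50]; print(" ear far",rr.max(),"dir deg",np.degrees(np.arctan2(*(far[:,1::-1].mean(0)-c0[::-1]))),len(far),f[rr.argmax()])
    p=P[b2:e2,a2:c2].reshape(-1,3); p=p[(p[:,2]>6)&(p[:,0]>495)&(p[:,0]<685)&(abs(p[:,1]+45)<85)]; win.append(p)
    bb=p[(p[:,2]<20)]; print(" base z",np.median(bb[:,2]),cv2.minAreaRect(bb[:,:2].astype(np.float32)))
np.savez("win.npz",a=win[0],b=win[1])
E
```

```text
top rim [ 455.34394938 -339.70158792   24.15512759] 203 59.970384621764765
 flange hull minEnclosing ((452.60894775390625, -347.7691650390625), 66.9527359008789)
 ear far 74.53245943118355 dir deg -120.54562599241042 41 [ 403.24772898 -393.00328891    5.15772833]
 base z 11.795347129745664 ((590.2348022460938, -46.357879638671875), (150.38133239746094, 120.03592681884766), 7.304274082183838)
scene rim [ 454.59547266 -338.42755738   23.97397686] 159 59.69741360341743
 flange hull minEnclosing ((461.5286560058594, -348.3062438964844), 69.79036712646484)
 ear far 77.16029148636578 dir deg -121.81127653473308 29 [ 436.37267872 -413.40515646    5.02978878]
 base z 12.30495175654778 ((589.7951049804688, -45.132606506347656), (150.99050903320312, 120.31218719482422), 7.316997051239014)
```

```bash
python3 - <<'E'
from h import *
from scipy.optimize import least_squares
w=np.load("win.npz")
for k in "ab":
    p=w[k]; q=p[(p[:,2]>95)]
    yaw=np.radians(7.3); Rm=R.from_euler("ZY",[yaw,-np.pi/6]).as_matrix()  # z axis=( -sin30 cos..)
    c=np.array([590,-45.7,0]); L=(q-c)@Rm   # local coords
    # shoulder plane by histogram along axis
    h,e=np.histogram(L[:,2],bins=np.arange(60,260,4)); print(k,[(int(a),int(b)) for a,b in zip(e,h) if b])
    for lo,hi in [(70,250)]:
        pass
    np.save("L%s.npy"%k,L)
    hi=q[q[:,2]>150]; print("hi pts",len(hi),hi.mean(0),"topmost",q[q[:,2].argmax()])
d=dict(np.load("top0.npz"));P=cloud(d)
for n,(a,b,c,e) in dict(top=(335,200,400,262),scene=(345,190,402,248)).items():
    d=dict(np.load(n+"0.npz")); p=cloud(d)[b:e,a:c].reshape(-1,3); c0=np.array([455,-339])
    f=p[(p[:,2]>3)&(p[:,2]<15)]; r=np.hypot(*(f[:,:2]-c0).T); f=f[(r>49)&(r<63)]; an=np.degrees(np.arctan2(f[:,1]-c0[1],f[:,0]-c0[0])); rr=np.hypot(*(f[:,:2]-c0).T)
    print(n,[(int(x),int(y)) for x,y in sorted(zip(an,rr))])
E
```

```text
a [(64, 12), (68, 2), (72, 16), (76, 33), (80, 38), (84, 39), (88, 16), (92, 15), (96, 37), (100, 208), (104, 103), (112, 12), (116, 136), (120, 154), (124, 14), (128, 14), (132, 13), (136, 12), (140, 9), (144, 15), (148, 12), (152, 14), (156, 18), (160, 119), (164, 97), (168, 7), (172, 6), (176, 6), (180, 17), (184, 29), (188, 21), (192, 30)]
hi pts 396 [546.73507616 -55.09196345 168.93310344] topmost [532.22619199 -56.73984869 191.86721645]
b [(68, 1), (72, 7), (76, 14), (80, 10), (84, 23), (88, 12), (92, 9), (96, 36), (100, 140), (104, 116), (108, 2), (112, 12), (116, 126), (120, 159), (124, 21), (128, 9), (132, 18), (136, 16), (140, 15), (144, 12), (148, 16), (152, 10), (156, 20), (160, 85), (164, 94), (168, 7), (172, 9), (176, 8), (180, 11), (184, 26), (188, 24), (192, 19), (196, 2)]
hi pts 322 [541.1547813  -47.46109067 168.22500221] topmost [532.12878992 -54.72723057 192.4404299 ]
top [(-178, 52), (-160, 58), (-148, 62), (-137, 51), (-133, 49), (-132, 50), (-131, 61), (-131, 52), (-130, 53), (-129, 50), (-128, 55), (-128, 52), (-127, 49), (-127, 56), (-127, 53), (-127, 50), (-
[... 971 characters left out ...]
(-134, 55), (-131, 50), (-131, 51), (-131, 53), (-131, 53), (-130, 52), (-129, 50), (-127, 56), (-127, 51), (-127, 57), (-126, 53), (-124, 59), (-124, 57), (-124, 60), (-123, 56), (-123, 59), (-122, 49), (-121, 55), (-120, 52), (-120, 53), (-120, 58), (-119, 52), (-119, 61), (-118, 56), (-117, 58), (-117, 51), (-117, 51), (-114, 54), (-112, 53), (-109, 52), (-97, 58), (-96, 52), (-92, 62), (-13, 57), (-12, 60), (5, 49), (25, 56), (31, 61), (49, 60), (53, 50), (61, 52), (71, 58), (83, 60), (84, 58), (91, 55), (102, 58), (102, 54), (119, 55), (136, 53), (139, 53), (144, 53), (147, 51), (153, 54), (154, 58), (154, 52), (156, 54), (164, 59), (170, 59), (170, 62), (171, 61), (176, 49), (179, 62)]
```

```bash
python3 - <<'E'
from h import *
from scipy.optimize import least_squares
L=[np.load("La.npy"),np.load("Lb.npy")]
fs=[]
for l in L:
    side=l[(l[:,2]>125)&(l[:,2]<157)]; pil=l[(l[:,2]>168)&(l[:,2]<183)]
    def f(c):
        g=lambda q,r:np.hypot(q[:,0]-c[0],q[:,1]-c[1])-r
        return np.r_[g(side,20),g(pil,10)]
    r=least_squares(f,[0,0],loss="soft_l1"); 
    sh=l[(l[:,2]>115)&(l[:,2]<122)]; ke=l[(l[:,2]>159)&(l[:,2]<166)]
    print("axis",r.x,len(side),len(pil),"rms",np.sqrt(np.mean(f(r.x)**2)),"shoulder s",np.median(sh[:,2]),"end",np.median(ke[:,2]),"tip",l[:,2].max())
    for nm,q in (("sh",sh),("ke",ke)): print(nm,cv2.minEnclosingCircle(q[:,:2].astype(np.float32)), "tilt",np.linalg.lstsq(np.c_[q[:,:2],np.ones(len(q))],q[:,2],rcond=None)[0][:2])
M=np.vstack(L)
def fa(v,M=M):
    # yaw/tilt free: check
    return 0
c=np.mean([least_squares(lambda c:np.r_[np.hypot(*(l[(l[:,2]>125)&(l[:,2]<157)][:,:2]-c).T)-20,np.hypot(*(l[(l[:,2]>168)&(l[:,2]<183)][:,:2]-c).T)-10],[0,0],loss="soft_l1").x for l in L],0)
Rm=R.from_euler("ZY",[np.radians(7.3),-np.pi/6]).as_matrix()
for s in (118.5,162.5,192.5): print(s,Rm@np.array([*c,s])+[590,-45.7,0])
for i,l in enumerate(L):
    q=l[(l[:,2]>120)]; r=np.hypot(*(q[:,:2]-c).T); a=np.degrees(np.arctan2(q[:,1]-c[1],q[:,0]-c[0]))%360
    print("angles: end face, and deep points with r<18")
    for lo in range(0,360,15):
        m=(a>=lo)&(a<lo+15); print(lo,int((m&(abs(q[:,2]-162.5)<3)&(r>12)&(r<20)).sum()),int((m&(q[:,2]<157)&(r<17)).sum()),int((m&(q[:,2]<157)&(r>=17)&(r<23)).sum()),end=" | ")
    print()
E
```

```text
axis [41.32025276 -0.17601419] 99 32 rms 0.438144947371664 shoulder s 119.93472407501713 end 163.6405611832749 tip 195.7870227819878
sh ((41.630733489990234, -0.38133543729782104), 29.888832092285156) tilt [-0.00993059  0.00119018]
ke ((41.41184616088867, -0.025899987667798996), 20.57863998413086) tilt [-0.00715157  0.00186677]
axis [42.30994375 -1.01896265] 116 32 rms 3.3199561028673936 shoulder s 119.84368532784836 end 163.50248423582718 tip 196.39987962141262
sh ((42.0087776184082, 0.4000864624977112), 29.96059799194336) tilt [ 0.00113341 -0.0166394 ]
ke ((41.948184967041016, 0.03710141032934189), 20.45771598815918) tilt [ 0.01016619 -0.02523119]
118.5 [567.22558522 -49.21984079 123.53155948]
162.5 [545.40390748 -52.01526218 161.63667724]
192.5 [530.52549084 -53.92123131 187.61743936]
angles: end face, and deep points with r<18
0 9 0 14 | 15 11 0 7 | 30 8 0 7 | 45 9 0 3 | 60 9 0 3 | 75 6 0 0 | 90 0 0 0 | 105 0 0 0 | 120 3 0 0 | 135 3 0 0 | 150 1 0 0 | 165 4 0 0 | 180 4 0 0 | 195 8 0 0 | 210 5 0 0 | 225 6 0 2 | 240 7 0 6 | 255 9 0 10 | 270 8 0 11 | 285 9 0 16 | 300 10 0 19 | 315 9 0 16 | 330 9 0 16 | 345 6 0 12 | 
angles: end face, and deep points with r<18
0 4 0 1 | 15 5 0 4 | 30 7 0 9 | 45 4 0 13 | 60 7 0 18 | 75 5 9 15 | 90 3 12 3 | 105 1 11 2 | 120 7 9 17 | 135 9 0 16 | 150 3 0 12 | 165 6 0 7 | 180 5 0 3 | 195 6 0 3 | 210 3 0 0 | 225 4 0 0 | 240 3 0 0 | 255 1 0 0 | 270 1 0 0 | 285 1 0 0 | 300 2 0 0 | 315 4 0 0 | 330 4 0 0 | 345 6 0 1 |
```

```bash
python3 - <<'E'
from h import *
l=np.load("Lb.npy"); c=np.array([41.8,-0.1])
q=l[(l[:,2]>124)&(l[:,2]<160)]; d=q[:,:2]-c; r=np.hypot(*d.T); a=np.degrees(np.arctan2(d[:,1],d[:,0]))
o=np.argsort(a); print([(int(x),round(float(y),0)) for x,y in zip(a[o],r[o]) if 55<x<150])
E
```

```text
[(56, 28.0), (57, 19.0), (57, 21.0), (57, 20.0), (57, 20.0), (59, 19.0), (61, 21.0), (61, 20.0), (62, 19.0), (63, 20.0), (64, 20.0), (65, 21.0), (66, 20.0), (67, 20.0), (67, 20.0), (69, 19.0), (70, 21.0), (71, 19.0), (72, 20.0), (72, 20.0), (72, 20.0), (73, 19.0), (77, 20.0), (77, 19.0), (77, 21.0), (77, 20.0), (79, 20.0), (79, 19.0), (79, 12.0), (80, 12.0), (81, 14.0), (81, 21.0), (82, 20.0), (82, 19.0), (83, 13.0), (83, 17.0), (84, 12.0), (84, 20.0), (84, 19.0), (85, 19.0), (85, 21.0), (86, 13.0), (87, 11.0), (87, 13.0), (91, 11.0), (91, 13.0), (92, 12.0), (94, 11.0), (96, 12.0), (97, 12.0), (99, 12.0), (102, 11.0), (103, 10.0), (105, 12.0), (106, 12.0), (108, 12.0), (109, 13.0), (110, 12.0), (111, 13.0), (115, 11.0), (115, 12.0), (118, 11.0), (120, 11.0), (121, 12.0), (121, 20.0), (122, 20.0), (122, 18.0), (123, 12.0), (123, 11.0), (123, 12.0), (123, 20.0), (124, 16.0), (124, 20.0), (124, 14.0), (124, 15.0), (125, 19.0), (127, 19.0), (127, 20.0), (127, 12.0), (127, 20.0), (129, 20.0), (129, 11.0), (129, 20.0), (130, 19.0), (133, 20.0), (133, 19.0), (134, 19.0), (134, 20.0), (137, 21.0), (139, 19.0), (139, 18.0), (141, 20.0), (141, 19.0), (142, 19.0), (144, 20.0), (144, 19.0), (146, 19.0), (147, 19.0), (147, 20.0), (149, 19.0)]
```

jog_arm(plan=[[85,[0.5,0.5,-0.3],[0,0,0]],[85,[1,1,-0.5],[0,0,0]],[85,[1,1,-0.5],[0,0,0]]])

```text
clock: 0.48
position: [255.3, 467.9, 282.5]
ee_rot: [0.988, -0.154, 0.0, -0.001]
contact_force: [0.9, -0.3, -0.2]
gripper_width: 85.4
grasp_force: 0.0
```

jog_arm(plan=[[85,[0.5,0.5,0],[0,0,0]],[85,[1,1,0],[0,0,0]],[85,[1,1,0],[0,0,0]]])

```text
clock: 0.85
position: [319.9, 341.9, 281.2]
ee_rot: [0.988, -0.155, -0.0, 0.0]
contact_force: [-0.4, -0.3, 0.4]
gripper_width: 85.1
grasp_force: 0.0
```

jog_arm(plan=[[85,[0.5,0.5,0],[0,0,0]],[85,[1,1,0],[0,0,0]],[85,[1,1,0],[0,0,0]]])

```text
clock: 1.23
position: [385.1, 217.1, 281.0]
ee_rot: [0.988, -0.155, -0.0, 0.0]
contact_force: [0.7, 0.6, -0.4]
gripper_width: 85.0
grasp_force: 0.0
```

jog_arm(plan=[[85,[0.24,0.5,0],[0,0,0]],[85,[0.48,1,0],[0,0,0]],[85,[0.48,1,0],[0,0,0]]])

```text
clock: 1.6
position: [399.9, 107.3, 281.1]
ee_rot: [0.988, -0.155, -0.0, 0.0]
contact_force: [0.2, 0.4, -1.0]
gripper_width: 85.0
grasp_force: 0.0
```

jog_arm(plan=[[85,[0.24,0.5,0],[0,0,0]],[85,[0.48,1,0],[0,0,0]],[85,[0.48,1,0],[0,0,0]]])

```text
clock: 1.98
position: [415.8, -2.1, 281.0]
ee_rot: [0.988, -0.155, -0.0, 0.0]
contact_force: [0.0, 0.2, -0.4]
gripper_width: 84.9
grasp_force: 0.0
```

jog_arm(plan=[[85,[0.24,0.5,0],[0,0,0]],[85,[0.48,1,0],[0,0,0]],[85,[0.48,1,0],[0,0,0]]])

```text
clock: 2.35
position: [431.6, -111.7, 280.7]
ee_rot: [0.988, -0.155, -0.0, 0.0]
contact_force: [0.1, 1.5, 0.6]
gripper_width: 85.0
grasp_force: 0.0
```

jog_arm(plan=[[85,[0.24,0.5,0],[0,0,0]],[85,[0.48,1,0],[0,0,0]],[85,[0.48,1,0],[0,0,0]]])

```text
clock: 2.72
position: [447.5, -221.1, 280.4]
ee_rot: [0.988, -0.154, -0.001, -0.0]
contact_force: [-0.5, 0.2, -0.2]
gripper_width: 85.1
grasp_force: 0.0
```

jog_arm(plan=[[85,[0.24,0.5,0],[0,0,0]],[85,[0.48,1,0],[0,0,0]],[85,[0.48,1,0],[0,0,0]]])

```text
clock: 3.1
position: [463.1, -330.6, 279.9]
ee_rot: [0.988, -0.154, -0.001, -0.0]
contact_force: [0.3, 1.3, -0.5]
gripper_width: 84.9
grasp_force: 0.0
```

```bash
cat >> h.py <<'E'
def tool(dw,q=None):
    s=read_state(); return R.from_quat(s["ee_rot"] if q is None else q).inv().apply(dw)
E
python3 - <<'E'
from h import *
s=read_state(); print(s["position"],s["joints"],s["ee_rot"])
print(tool(np.array([455,-339,24])-s["position"]))
E
```

```text
[ 463.10431652 -330.62177531  279.90547314] [-3.35483730e-01  2.59626531e-01 -5.09917681e-02 -2.67863573e-04
 -1.26181199e+00  1.59772902e+00] [ 9.88116504e-01 -1.53704558e-01 -7.80617576e-04 -2.72702338e-04]
[ -4.76020989  10.52059327 255.91042046]
```

jog_arm(plan=[[85,[-0.05,0.1,0.5],[0,0,0]],[85,[-0.05,0.1,1],[0,0,0]],[85,[-0.05,0.1,1],[0,0,0]],[85,[-0.05,0.1,1],[0,0,0]]])

```text
clock: 3.6
position: [455.8, -337.7, 183.5]
ee_rot: [0.988, -0.152, 0.002, 0.001]
contact_force: [0.0, -0.2, -0.1]
gripper_width: 85.0
grasp_force: 0.0
```

```bash
python3 - <<'E'
from h import *
from scipy.optimize import least_squares
s=read_state(); print(s["position"],s["ee_rot"])
d=get_image("wrist"); cv2.imwrite("pics/w1.png",d["img"][:,:,::-1]); print({k:np.shape(v) for k,v in d.items()})
K=np.array(d["intrinsics"]);T=np.array(d["tool_from_camera"]);z=d["range_z"]
v,u=np.indices(z.shape); x=(u-K[0,2]);y=(v-K[1,2]); r=np.hypot(x,y)+1e-9; th=r/K[0,0]
ok=(z>0)&(th<1.4); t=np.tan(np.where(ok,th,0))
p=np.stack([x/r*t*z,y/r*t*z,z],-1)[ok]; p=p@T[:3,:3].T+T[:3,3]
w=R.from_quat(s["ee_rot"]).apply(p)+s["position"]
rim=w[(w[:,2]>55)&(w[:,2]<65)&(np.hypot(w[:,0]-455,w[:,1]+339)<40)]
print(np.round(T,3).tolist(),len(rim))
f=lambda c:np.hypot(rim[:,0]-c[0],rim[:,1]-c[1])-c[2]
if len(rim)>20: print(least_squares(f,[455,-339,24],loss="soft_l1").x,np.median(rim[:,2]),cv2.minEnclosingCircle(rim[:,:2].astype(np.float32)))
E
```

```text
[ 455.77827071 -337.70850373  183.53994265] [ 9.88409757e-01 -1.51799634e-01  1.52803478e-03  8.29141204e-04]
{'img': (400, 640, 3), 'range_z': (400, 640), 'intrinsics': (3, 3), 'tool_from_camera': (4, 4)}
[[0.001, -0.959, -0.282, 70.615], [1.0, 0.001, -0.0, 0.575], [0.001, -0.282, 0.959, -142.924], [0.0, 0.0, 0.0, 1.0]] 1111
[ 456.05464064 -338.85112488   23.9731735 ] 59.96818033310366 ((455.45751953125, -338.4837951660156), 27.4526309967041)
```

View pics/w1.png

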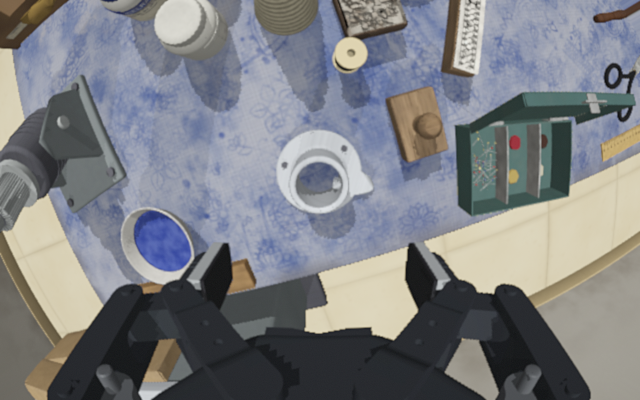

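The wrist view shows the hub between the fingers, with its rim at (320,180), the ear at (370,185) and nothing in the way. The rim centre (455.5,-338.7) agrees with the earlier fit, so I descend.

jog_arm(plan=[[85,[0,0.01,0.5],[0,0,0]],[85,[0,0.01,0.9],[0,0,0]],[85,[0,0.01,0.9],[0,0,0]],[85,[0,0.01,0.9],[0,0,0]]])

```text
clock: 4.15
position: [455.6, -340.1, 94.1]
ee_rot: [0.988, -0.153, 0.002, 0.001]
contact_force: [0.6, 0.3, 0.8]
gripper_width: 84.9
grasp_force: 0.0
```

jog_arm(plan=[[85,[0,0,0.3],[0,0,0]],[85,[0,0,0.6],[0,0,0]],[85,[0,0,0.73],[0,0,0]],[85,[0,0,0.73],[0,0,0]],[85,[0,0,0.73],[0,0,0]]])

```text
clock: 4.78
position: [454.7, -339.9, 20.0]
ee_rot: [0.988, -0.153, 0.002, 0.0]
contact_force: [0.0, -0.6, 0.5]
gripper_width: 85.0
grasp_force: 0.0
```

```bash
python3 - <<'E'
from h import *
s=read_state(); print(s["position"],s["ee_rot"],s["contact_force"],s["joints"])
print(tool(np.array([455.5,-338.7,20])-s["position"]))
E
```

```text
[ 454.74828454 -339.90028164   19.97628242] [ 9.88220714e-01 -1.53026926e-01  1.52813697e-03  4.94599971e-04] [ 0.00602192 -0.58848494  0.46232166] [-3.56349384e-01  5.25201882e-01 -3.79921665e-01  5.74913785e-04
 -6.62480009e-01  1.61943147e+00]
[ 0.3535591  -1.37141094 -0.02329556]
```

Centred well enough. Close, then lift.

jog_arm(plan=[[70,[0,-0.01,0],[0,0,0]],[45,[0,-0.01,0],[0,0,0]],[45,[0,-0.01,0],[0,0,0]],[45,[0,-0.01,0],[0,0,0]],[45,[0,-0.01,0],[0,0,0]],[45,[0,-0.01,0],[0,0,0]],[45,[0,-0.01,0],[0,0,0]],[45,[0,-0.01,0],[0,0,0]]])

```text
clock: 5.78
position: [454.4, -338.5, 19.4]
ee_rot: [0.988, -0.153, 0.001, 0.0]
contact_force: [-0.7, 1.3, 6.0]
gripper_width: 52.7
grasp_force: 62.9
```

jog_arm(plan=[[45,[0,0,-0.1],[0,0,0]],[45,[0,0,-0.4],[0,0,0]],[45,[0,0,-0.8],[0,0,0]],[45,[0,0,-1],[0,0,0]],[45,[0,0,-1],[0,0,0]]])

```text
clock: 6.4
position: [454.4, -338.7, 119.9]
ee_rot: [0.988, -0.153, 0.002, 0.0]
contact_force: [-0.3, -0.0, -3.8]
gripper_width: 52.2
grasp_force: 63.5
```

jog_arm(plan=[[45,[0,0,-0.4],[0,0,0]],[45,[0,0,-0.8],[0,0,0]],[45,[0,0,-1],[0,0,0]],[45,[0,0,-1],[0,0,0]]])

```text
clock: 6.9
position: [453.9, -338.3, 218.3]
ee_rot: [0.988, -0.153, 0.0, -0.0]
contact_force: [-0.1, 0.5, -3.0]
gripper_width: 52.4
grasp_force: 64.0
```

```bash
cat >> h.py <<'E'
def wristcloud(s,d):
    K=np.array(d["intrinsics"]);T=np.array(d["tool_from_camera"]);z=d["range_z"]
    v,u=np.indices(z.shape); x=(u-K[0,2]);y=(v-K[1,2]); r=np.hypot(x,y)+1e-9; th=r/K[0,0]
    ok=(z>0)&(th<1.4); t=np.tan(np.where(ok,th,0))
    p=np.stack([x/r*t*z,y/r*t*z,z],-1)[ok]; return p@T[:3,:3].T+T[:3,3], d["img"][ok]
YAW=np.radians(7.3); SP=R.from_euler("ZY",[YAW,-np.pi/6]); A=SP.apply([0,0,1])
SEAT=SP.apply([41.75,-0.05,120.2])+[590,-45.7,0]
G=R.from_quat([.988,-.153,.0015,.0005]); HUB=R.from_euler("z",59.5,degrees=True)
TH=G.inv()*HUB           # hub in tool
def goal(u,key=103.5,off=(1.0,0,19.4)):
    """tool pose for hub underside u mm above the shoulder; off = underside centre in tool"""
    Rt=SP*R.from_euler("z",key-180,degrees=True)*TH.inv()
    return SEAT+A*u-Rt.apply(off), Rt
def step(u,**k):
    s=read_state(); p,Rt=goal(u,**k); q=R.from_quat(s["ee_rot"])
    print("shift/100",np.round(q.inv().apply(p-s["position"])/100,3),"turn/60",np.round(np.degrees((q.inv()*Rt).as_rotvec())/60,3),"F",np.round(s["contact_force"],1),"joints",np.round(s["joints"],2))
E
python3 - <<'E'
from h import *
from scipy.optimize import least_squares
s=read_state(); d=get_image("wrist"); p,_=wristcloud(s,d)
m=(np.hypot(p[:,0],p[:,1])<75)&(p[:,2]>-60)&(p[:,2]<30); q=p[m]
h,e=np.histogram(q[:,2],bins=np.arange(-60,32,4)); print([(int(a),int(b)) for a,b in zip(e,h)])
rim=q[(abs(q[:,2]+40.6)<4)&(np.hypot(q[:,0],q[:,1])<32)&(abs(q[:,1])<26)]
f=lambda c:np.hypot(rim[:,0]-c[0],rim[:,1]-c[1])-c[2]
print(len(rim),least_squares(f,[0,0,24],loss="soft_l1").x,np.median(rim[:,2]))
fl=q[(abs(q[:,2]-9.4)<3.5)]; r=np.hypot(*fl[:,:2].T); 
ear=fl[(r>49)&(r<63)]; a=np.degrees(np.arctan2(ear[:,1],ear[:,0])); print(len(ear),np.median(a),a[r[(r>49)&(r<63)]>55].mean() if len(a) else 0)
print("expected ear dir in tool",TH.apply([-1,0,0]), np.degrees(np.arctan2(*TH.apply([-1,0,0])[1::-1])))
ed=fl[(r>40)&(r<48)]; print("SEAT",SEAT,"A",A)
print("goal",goal(104)[0],goal(104)[1].as_quat()); step(104)
E
```

```text
[(-60, 3028), (-56, 1081), (-52, 812), (-48, 335), (-44, 3710), (-40, 2113), (-36, 1299), (-32, 1248), (-28, 1139), (-24, 1223), (-20, 1037), (-16, 887), (-12, 759), (-8, 577), (-4, 473), (0, 464), (4, 1301), (8, 6993), (12, 257), (16, 78), (20, 3), (24, 0)]
4898 [ 2.96682934  0.40089152 23.65516882] -40.35329680576146
293 98.86818518820276 101.5056221394769
expected ear dir in tool [-2.23154411e-01  9.74783092e-01 -1.79992950e-04] 102.89437479757545
SEAT [566.25698876 -48.79195848 124.97125353] A [-0.49594722 -0.0635323   0.8660254 ]
goal [505.81988697 -56.06810957 232.31325624] [ 0.27994513 -0.92487751  0.04311952 -0.2537184 ]
shift/100 [-0.353 -2.845 -0.152] turn/60 [0.618 0.011 2.085] F [-0.3  0.9 -3. ] joints [-0.35  0.3  -0.16 -0.   -1.12  1.62]
```

jog_arm(plan=[[45,[0,-0.2,-0.1],[0,0,0.15]],[45,[0,-0.4,-0.2],[0,0,0.32]],[45,[-0.1,-0.6,-0.3],[0,0,0.49]],[45,[-0.1,-0.8,-0.3],[0,0,0.66]],[45,[-0.12,-1,-0.3],[0,0,0.83]],[45,[-0.12,-1,-0.3],[0,0,1]],[45,[-0.12,-1,-0.3],[0,0,1]]])

```text
clock: 7.82
position: [471.7, -238.9, 245.9]
ee_rot: [0.78, -0.626, -0.002, 0.001]
contact_force: [0.1, -0.2, -2.1]
gripper_width: 52.3
grasp_force: 64.0
```

```bash
sed -i 's/off=(1.0,0,19.4)/off=(2.0,0.2,19.4)/' h.py; python3 -c "
from h import *
step(104)"
```

```text
shift/100 [-1.713 -0.738  0.132] turn/60 [ 0.466 -0.257  1.119] F [ 0.1 -0.2 -2.1] joints [-0.16  0.21 -0.2  -0.   -1.16  0.38]
```

jog_arm(plan=[[45,[-0.2,-0.1,0],[0,0,0.15]],[45,[-0.4,-0.2,0],[0,0,0.32]],[45,[-0.6,-0.3,0],[0,0,0.49]],[45,[-0.8,-0.37,0],[0,0,0.66]],[45,[-0.9,-0.4,0],[0,0,0.83]],[45,[-0.9,-0.4,0],[0,0,1]],[45,[-0.9,-0.4,0],[0,0,1]]])

```text
clock: 8.7
position: [491.9, -143.0, 247.1]
ee_rot: [-0.363, 0.932, 0.001, -0.001]
contact_force: [-0.2, 0.3, -2.3]
gripper_width: 52.3
grasp_force: 64.0
```

```bash
python3 -c "
from h import *
step(104)"
```

```text
shift/100 [-0.7    0.543  0.142] turn/60 [ 0.257 -0.428  0.145] F [-0.2  0.3 -2.3] joints [ 0.03  0.18 -0.24 -0.   -1.15 -0.86]
```

jog_arm(plan=[[45,[-0.1,0.1,0],[0.08,-0.14,0.05]],[45,[-0.2,0.2,0],[0.16,-0.28,0.1]],[45,[-0.3,0.3,0],[0.257,-0.428,0.145]],[45,[-0.5,0.4,0.05],[0.257,-0.428,0.145]],[45,[-0.7,0.54,0.1],[0.257,-0.428,0.145]],[45,[-0.7,0.54,0.14],[0.257,-0.428,0.145]],[45,[-0.7,0.54,0.14],[0.257,-0.428,0.145]],[45,[-0.7,0.54,0.14],[0.257,-0.428,0.145]]])

```text
clock: 9.7
position: [507.8, -56.6, 234.3]
ee_rot: [-0.278, 0.925, -0.044, 0.254]
contact_force: [0.4, 0.1, -3.1]
gripper_width: 52.4
grasp_force: 64.3
```

```bash
python3 - <<'E'
from h import *
step(104); step(85)
ims=[]
for n in ["scene","wrist"]:
    s=read_state(); d=get_image(n)
    if n=="scene":
        I=d["img"][150:300,180:330]; ims.append(cv2.resize(I,(400,400),interpolation=2))
    else: ims.append(d["img"][0:400,120:520])
cv2.imwrite("pics/pre.png",np.hstack(ims)[:,:,::-1])
E
```

```text
shift/100 [0.01  0.016 0.008] turn/60 [-0.003 -0.    -0.003] F [ 0.4  0.1 -3.1] joints [ 0.24 -0.04 -0.68  0.15 -0.42 -1.35]
shift/100 [0.009 0.017 0.198] turn/60 [-0.003 -0.    -0.003] F [ 0.4  0.1 -3.1] joints [ 0.24 -0.04 -0.68  0.15 -0.42 -1.35]
```

View pics/pre.png

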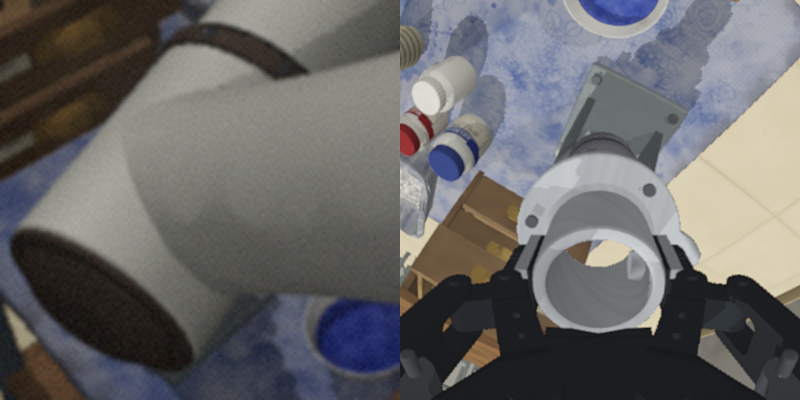

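The wrist view shows the hub held squarely, with the tab inside the bore at the right (635,262) and the winder directly behind it. The arm blocks the scene view. Next I go down over the pilot.

jog_arm(plan=[[45,[0.01,0.016,0.1],[0,0,0]],[45,[0.01,0.016,0.2],[0,0,0]],[45,[0.01,0.016,0.3],[0,0,0]],[45,[0.01,0.016,0.4],[0,0,0]],[45,[0.01,0.016,0.5],[0,0,0]],[45,[0.01,0.016,0.54],[0,0,0]],[45,[0.01,0.016,0.54],[0,0,0]]])

```text
clock: 10.68
position: [533.0, -51.9, 186.3]
ee_rot: [-0.278, 0.925, -0.044, 0.254]
contact_force: [0.8, 0.2, -3.4]
gripper_width: 52.3
grasp_force: 64.3
```

```bash
python3 - <<'E'
from h import *
step(50); step(42)
s=read_state(); d=get_image("wrist"); print(s["wrist_torque"])
cv2.imwrite("pics/pil.png",d["img"][100:400,120:520,::-1])
d=get_image("top"); cv2.imwrite("pics/pilt.png",cv2.resize(d["img"][130:220,190:290,::-1],None,fx=5,fy=5))
E
```

```text
shift/100 [ 0.    -0.005  0.004] turn/60 [-0.002 -0.    -0.003] F [ 0.8  0.2 -3.4] joints [ 0.23  0.07 -0.73  0.22 -0.25 -1.41]
shift/100 [-0.    -0.004  0.084] turn/60 [-0.002 -0.    -0.003] F [ 0.8  0.2 -3.4] joints [ 0.23  0.07 -0.73  0.22 -0.25 -1.41]
[-0.1426936   1.34973902  0.03314226]
```

View pics/pil.png

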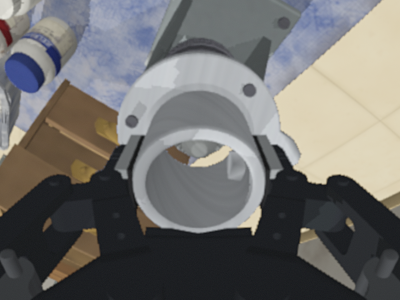

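The wrist view shows the pilot inside the bore at about (200,150), with no contact force. Joint 5 is nearing its limit of -0.16, so I keep watching it while descending onto the keyed part.

jog_arm(plan=[[45,[0,0,0.06],[0,0,0]],[45,[0,0,0.1],[0,0,0]],[45,[0,0,0.14],[0,0,0]],[45,[0,0,0.14],[0,0,0]]])

```text
clock: 11.28
position: [540.2, -50.9, 174.4]
ee_rot: [-0.278, 0.925, -0.044, 0.254]
contact_force: [0.2, 0.8, -2.4]
gripper_width: 52.2
grasp_force: 64.3
```

```bash
python3 - <<'E'
from h import *
step(36); s=read_state(); q=R.from_quat(s["ee_rot"]); print(s["contact_force"],q.inv().apply(s["contact_force"]),s["wrist_torque"],q.as_matrix())
E
```

```text
shift/100 [ 0.003 -0.004  0.004] turn/60 [-0.003  0.001 -0.003] F [ 0.2  0.8 -2.4] joints [ 0.23  0.1  -0.74  0.25 -0.21 -1.44]
[ 0.22186526  0.83031424 -2.38779813] [0.46080346 1.12145851 2.22939831] [-0.09114352  1.26625097  0.06407994] [[-0.71569954 -0.49250183  0.495193  ]
 [-0.53721482  0.84128842  0.06028292]
 [-0.44628959 -0.22288057 -0.86668902]]
```

jog_arm(plan=[[45,[0,0,0.03],[0,0,0]],[45,[0,0,0.06],[0,0,0]],[45,[0,0,0.09],[0,0,0]],[45,[0,0,0.12],[0,0,0]],[45,[0,0,0.12],[0,0,0]]])

```text
clock: 11.9
position: [546.2, -50.1, 164.1]
ee_rot: [-0.278, 0.925, -0.044, 0.255]
contact_force: [1.3, 0.8, -1.7]
gripper_width: 52.2
grasp_force: 64.3
```

```bash
python3 - <<'E'
from h import *
step(24); s=read_state(); q=R.from_quat(s["ee_rot"]); print(q.inv().apply(s["contact_force"]),s["wrist_torque"])
E
```

```text
shift/100 [ 0.005 -0.003  0.005] turn/60 [-0.003  0.001 -0.003] F [ 1.3  0.8 -1.7] joints [ 0.22  0.13 -0.76  0.3  -0.17 -1.48]
[-0.63253451  0.42829367  2.21224262] [0.12447811 1.08875466 0.13251591]
```

Joint 5 is at its limit in this pose. The hub's bore is 20 mm onto the keyed part, so I release it here and let it slide onto the key end. Then I regrip with a different tool pitch.

jog_arm(plan=[[60,[0,0,0],[0,0,0]],[66,[0,0,0],[0,0,0]],[66,[0,0,0],[0,0,0]],[66,[0,0,0],[0,0,0]]])

```text
clock: 12.4
position: [546.0, -50.3, 164.4]
ee_rot: [-0.278, 0.925, -0.044, 0.255]
contact_force: [-0.2, 0.2, 0.1]
gripper_width: 65.8
grasp_force: 0.0
```

```bash
cat >> h.py <<'E'
def seehub(name=None):
    from scipy.optimize import least_squares
    s=read_state(); d=get_image("wrist"); p,c=wristcloud(s,d)
    w=R.from_quat(s["ee_rot"]).apply(p)+s["position"]; L=SP.inv().apply(w-SEAT)
    if name: cv2.imwrite(name,d["img"][:,:,::-1])
    r=np.hypot(L[:,0],L[:,1]); m=(r<32)&(r>20)&(L[:,2]>50)&(L[:,2]<95)
    h,e=np.histogram(L[m,2],bins=np.arange(50,95,1)); k=h.argmax(); print("rim height mode",e[k]+.5,h[k-2:k+3])
    fl=(r>30)&(r<46)&(L[:,2]>5)&(L[:,2]<40); h,e=np.histogram(L[fl,2],bins=np.arange(5,40,1)); print("flange top mode",e[h.argmax()]+.5,h.max())
    z0=e[h.argmax()]+.5-10
    t=(r>13)&(r<20)&(abs(L[:,2]-z0-38)<6); a=np.degrees(np.arctan2(L[t,1],L[t,0]))%360; print("tab pts",t.sum(),np.percentile(a,[5,50,95]) if t.any() else "")
    t=(r>50)&(r<63)&(abs(L[:,2]-z0-7)<4); a=np.degrees(np.arctan2(L[t,1],L[t,0]))%360; print("ear pts",t.sum(),np.percentile(a,[5,50,95]) if t.any() else "")
    t=(r>54)&(r<63)&(abs(L[:,2]-z0-7)<4); a=np.degrees(np.arctan2(L[t,1],L[t,0]))%360; print("ear tip",t.sum(),np.percentile(a,[5,50,95]) if t.any() else "")
E
python3 - <<'E'
from h import *
step(24); seehub("pics/rel.png")
E
```

```text
shift/100 [ 0.003 -0.002  0.009] turn/60 [-0.003  0.001 -0.003] F [-0.2  0.2  0.1] joints [ 0.22  0.13 -0.76  0.3  -0.17 -1.48]
rim height mode 60.5 [ 359 1168 1608  283    3]
flange top mode 10.5 3048
tab pts 935 [ 83.13216365 196.14894696 334.77907252]
ear pts 138 [101.04843292 106.41950968 111.43647234]
ear tip 69 [100.4444596  104.46074842 109.51806091]
```

View pics/rel.png

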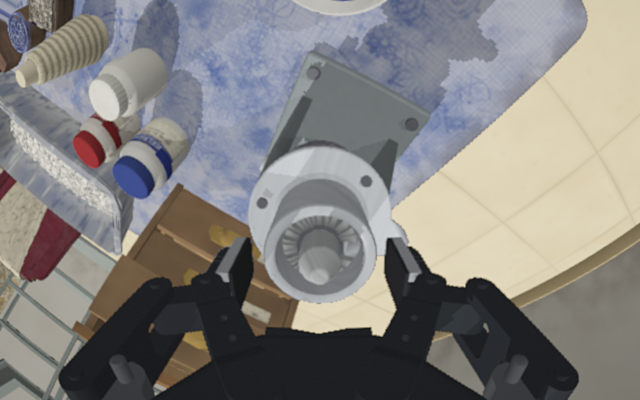

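The hub slid fully home on release: the rim is 60.5 mm and the flange top 10.5 mm above the shoulder, so the underside is on the shoulder. The ear is at 104°, matching the keyway. Now I back off along the axis.

jog_arm(plan=[[72,[0,0,-0.1],[0,0,0]],[72,[0,0,-0.3],[0,0,0]],[72,[0,0,-0.5],[0,0,0]],[72,[0,0,-0.8],[0,0,0]],[72,[0,0,-1],[0,0,0]],[72,[0,0,-1],[0,0,0]],[72,[0,0,-1],[0,0,0]]])

```text
clock: 13.32
position: [496.2, -56.4, 250.0]
ee_rot: [-0.278, 0.925, -0.044, 0.254]
contact_force: [0.5, -0.0, -0.1]
gripper_width: 72.1
grasp_force: 0.0
```

```bash
python3 - <<'E'
from h import *
seehub()
s=read_state(); d=get_image("wrist"); p,c=wristcloud(s,d)
L=SP.inv().apply(R.from_quat(s["ee_rot"]).apply(p)+s["position"]-SEAT); r=np.hypot(*L[:,:2].T)
for nm,m in (("rim",(r<32)&(abs(L[:,2]-60.5)<2)),("flange",(r<50)&(r>29)&(abs(L[:,2]-10.5)<3))):
    q=L[m]; print(nm,m.sum(),cv2.minEnclosingCircle(q[:,:2].astype(np.float32)),"tilt",np.linalg.lstsq(np.c_[q[:,:2],np.ones(len(q))],q[:,2],rcond=None)[0])
k=(r<9)&(L[:,2]>60); print("spindle tip top",np.percentile(L[k,2],99) if k.any() else None, s["contact_force"])
E
```

```text
rim height mode 60.5 [158 451 580 142   8]
flange top mode 10.5 1346
tab pts 533 [ 45.59022635 201.23036967 341.94188464]
ear pts 187 [ 89.79375089  99.93254169 109.9281558 ]
ear tip 98 [ 91.29405392  99.75515045 108.1139624 ]
rim 1335 ((-1.3181354999542236, 0.8123445510864258), 27.150680541992188) tilt [6.99839244e-04 2.12411666e-03 6.01393618e+01]
flange 2994 ((-0.530306875705719, 2.8551671504974365), 47.09700012207031) tilt [-8.83235913e-04  2.97345099e-03  1.04263360e+01]
spindle tip top 242.20585912392738 [ 0.59428633 -0.55386689 -0.21461147]
```

Seated: underside about 0.3 mm from the shoulder, tilt below 0.003 rad, centred within 2 mm, and the arm is clear. I'm handing in.

```bash
python3 -c "
from bench import *
print(job_done())"
```

```text
the job is handed in; nothing more can be done
None
```

The hub is on the spindle with its tab in the keyway and the flange on the shoulder, measured by the wrist camera about 0.3 mm from fully home; the gripper is open and clear, and I handed the job in at about 13 s with no verdict returned.

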